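Lock the lamp holder into the lamphouse's bayonet collar

TASK

Put the lamp holder back into the lamphouse after the bulb change: lower it upright into the ring-shaped bayonet collar until its two brass lugs pass through the entry slots and hang on the ledge inside, then turn it clockwise (seen from above) until the lugs drop into the locking notches and its black flange sits flush on the collar, and let go of it. The collar may be clamped slightly twisted and a few millimetres off centre on the housing, so feel for its bore, slots and notches, pressing only gently (well under 25 N), and leave the other things on the counter where they are.

Things in the scene. Friction and masses are not known exactly. Their poses are not given: they have to be found in the camera images.
- lamp_holder: The loose part, 0.12 to 0.25 kg, standing upright on the counter on its nose, 76 mm high. Origin at the centre of its underside, z up. White plug 62 mm in diameter, z = 0 to 36 mm, tapering to 50 mm over the lowest 12 mm; brass lugs on it; black flange 82 mm in diameter, z = 36 to 42 mm; black grip bar on top. A half turn about z makes no difference.
- holder_lugs (a point): On the lamp holder's axis at the height of the lugs' underside, 12 mm above the holder's underside; axes as the holder. The two lugs stick out of the plug along +x and -x: 80 mm over both tips, each 8 mm wide and 8 mm high. White marks on the flange stand over them.
- holder_grip (a point): On the lamp holder's axis, in its upright grip bar, 64 mm above its underside (12 mm below the bar's top, 22 mm above the flange's upper face); axes as the holder. The bar is 46 mm long along x, 14 mm thick in y, z = 42 to 76 mm.
- holder_seat (a point): Centre of the flange's underside, on the lamp holder's axis 36 mm above the holder's underside (24 mm above the lugs' underside); axes as the holder.
- lamphouse: Fixed grey lamphouse with dark fins, 120 (x) x 114 (y) x 45 mm high; origin at the centre of its underside, z up. The bayonet collar stands on its top: an aluminium ring 94 mm outside, 64 mm bore, 40 mm high, open at the top. Clamped with an unmeasured twist (to 0.5 rad either way) and shift (to 4 mm in x and in y); sprung: yields downwards from 2 N, 1 mm per 2.5 N, at most 5 mm.
- mount (a point): Nominal centre of the collar's mouth (true one up to 4 mm off in x and y), at the collar top, 85 mm above the counter; axes as the lamphouse. Two radial entry slots 11 mm wide, opposite each other, go down through the 6 mm roof of the ring, marked by red dots. They lie along the lamphouse's x axis, give or take the collar's twist. Lugs lying on the roof hold the flange 24 mm above it.
- ledge (a point): On the nominal collar axis at the height of the ledge beneath the slots, 18 mm below the collar top; axes as the lamphouse. Lugs let in through the slots rest on it (flange 6 mm above the collar top) and slide clockwise, seen from above, under the roof; a stop bars turning anticlockwise.
- notch (a point): On the nominal collar axis at the height of the notch floors, 26 mm below the collar top; axes as the lamphouse. Each notch is 13 mm wide, centred 0.5 rad clockwise of its slot (blue dots on the roof), with a hard stop beyond. Lugs over the notches drop off the ledge by 6 mm, until the flange rests on the collar top.
- bulb_carton: small brown cardboard carton with a yellow label, 42x42x66 mm, standing; origin at the centre of its underside. Bystander.
- objective_can: black round screw case, 41 mm across, 66 mm high, standing; origin at the centre of its underside. Bystander.
- cover_glass_box: small white box, 31x31x18 mm; origin at the centre of its underside. Bystander.
- dish_60_b: culture dish with pink filling, 60 mm across, 15 mm high; origin at the centre of its underside. Bystander.
- marker_red: red and white marker pen lying down, 133 mm long, 13 mm thick. Bystander.
- screwdriver: screwdriver with a red handle lying down, 162 mm long. Bystander.
Not all that is in view belongs to the job. Leave any green or red look-alike of the lamp_holder alone.

How it is judged:
On the way:
1. the lugs have passed through the entry slots: flange within 9 mm of the collar top (9 mm off the mount point and 0.1 rad tilt at most) (horizontal distance between holder_seat and mount below 0.009 m and angle between lamp_holder's own z axis and vertical below 0.1 rad and z of holder_seat in the frame of mount below 0.009 m), for 0.2 s.
At the end, for the whole second after the job is handed in: The lamp holder hangs locked in the collar: its flange is seated flush on the collar top (within 2 mm, which only the notches allow), within 9 mm of the mount point sideways, upright within 0.06 rad, at rest and released (horizontal distance between holder_seat and mount below 0.009 m and angle between lamp_holder's own z axis and vertical below 0.06 rad and z of holder_seat in the frame of mount below 0.002 m and linear speed of lamp_holder below 0.01 m/s and contact force between lamp_holder and the fingers below 0.1 N); the robot touches nothing.
It fails at once if the lamp holder is pressed against the lamphouse or its collar with more than 25 N (contact force between lamp_holder and lamphouse above 25 N).
It fails at once if a bystander is moved by more than 30 mm (distance of any of bulb_carton, objective_can, cover_glass_box, dish_60_b, marker_red, screwdriver from where it was at the start of the episode above 0.03 m).
It also fails if it takes over 72 s, if anything falls off the work surface, if the arm or the gripper's body presses on something with over 40 N, if the wrist force passes 120 N, or if a joint passes its speed limit or range.

ROBOT

A 7-joint arm with a two-finger parallel gripper is mounted at the origin on the work surface; the furniture and walls round the work are solid. World frame = base frame: x ahead of the robot, y to its left, z up, the work surface at z = 0. Lengths are in m, angles in rad, forces in N, time in s.
With the tool pointing down it reaches from about 0.4 to 0.85 m from the base axis. Payload 10.4 kg.
Tool frame: the origin (TCP) lies at the very end of the fingers, on their centre line; the grasp point (between the pads) lies 19 mm behind it; z points along the fingers, y is the direction in which the jaws open and shut (so a half turn about z gives the same grasp; the last joint's range is limited). The gripper opens to 87 mm and grips with 3 to 60 N. Pads are 19 mm wide; open, the fingers measure 117 mm over their backs; the gripper's body (75 mm by 190 mm) begins 51 mm behind the grasp point.
Start: joints at [1.256, 0.332, -0.065, 1.46, 0.022, 1.35, -0.088], TCP at [0.18, -0.599, 0.223] pointing down, gripper open.
Joint ranges: [-2.6, 2.6], [-0.5, 2.12], [-1.47, 1.34], [0.16, 2.42], [-1.27, 4.41], [0.06, 2.06], [-2.6, 2.6]. Speed limits (rad/s): [2.22, 2.22, 2.79, 2.79, 3.14, 3.14, 3.14].

INTERFACE

Orientations are given as a unit quaternion [x, y, z, w].
In Python, from bench import r, eyes, job gives the robot as it stands. The module is installed in compiled form; this text tells all that it offers.
- The arm moves only by the tool play_rows, never from a script. Its argument "motion" is a list of rows, each a list of 7 numbers: the shift along the tool's x, y, z as a fraction of full scale, then the turn, a rotation vector about the tool's x, y, z as a fraction of full scale, then the opening in per cent of the stroke, from 0 (shut) to 100 (fully open). A call has 1 to 5 rows; each row is the pose to reach, as a shift and turn from the pose commanded when the call began, along the tool's axes at that moment; what a row does not reach only later rows make up. Full scale, the value 1, is 0.2 m for a shift and 90 degrees for a turn. A row lasts 1/8 s, in which the tool goes at most 62.5 mm and 10.7 degrees, less where a joint would pass 70% of its speed; a pose out of reach is approached as far as the arm can. A call with a number of a shift or a turn outside -1 to 1 is refused whole. A call with a gripper value outside its range is refused whole. The fingers move at their own pace and stop on an object; "squeeze" is the grip in N (left out, the last holds). Time passes only in rows, so rows that repeat a pose let the fingers close. It gives the time, the measured TCP pose, the force and the opening at its end, in the units of the state.
- r.read_state(): the state, without advancing time (a new reading comes with each control period).
- eyes.camera(name): name is "scene" or "top"; returns a dict with "image" (400x640x3 uint8, red, green, blue), "mtx" (3x3 intrinsics, pixels), "dist" ([k1, k2, p1, p2, k3] as OpenCV has them; the pictures are not rectified), "R" (3x3) and "t" (3): a world point X has camera coordinates R X + t. Camera axes: x right, y down, z forward; pixel columns grow to the right and rows downward; lengths in m; the calibration is good to about 2 mm. A picture is of the moment at which its call begins. There is no depth.
- job.close_job(): hands the job in, once; it reports no verdict.
Trained networks look in a picture, given as the dict that the camera call returned (one of the last four; its "shot" number tells which), for a name from the list of things; names that differ only in an ending like _2 or _b are one class to them, and where a whole thing is asked for, a point or a joint stands for the part that bears it (a point fixed in the world has none). Each returns a list of dicts, best first, with "p" (0 to 1); they miss things now and then, are a little off and sometimes report something else, mostly with a low value. They report only what shows in the picture. A call takes as long as a camera call. They do not tell look-alikes from the thing itself.
- eyes.regions_of(picture, label): "region" (400x640 bool, what is visible of it) and "xy" ([column, row] in pixels, amid what is visible of it).
- eyes.landmark_of(picture, label): "xy" ([column, row] in pixels: a listed point, or the origin of a listed thing).
The state is a dict: "time": time; "joint_positions": joint angles; "joint_vel": joint speeds; "joint_torque": joint torques, N m; "ee_pos": TCP position; "eef_rot": TCP orientation; "ft_force": force on the tool from outside, world axes, zero at the start; "torque": the same for the moment, N m; "width": finger opening in m.
Only numpy, scipy, OpenCV 4.12 (cv2) and the standard library are available. Lean on these libraries where they do the work, as an engineer would, in place of code of your own. Each camera call takes 0.05 s, during which the arm holds its last target. There are 200 camera calls.

## Working session

There is one attempt and no reset: what is moved stays moved. The work goes in short steps, Python scripts to look and compute and a tool call to move; the robot and the scene stay as the last step left them, time stands still between calls to the robot, and variables do not carry over. Pictures are saved under pics/ and viewed, about 8 in all and at most 12, crops included, and the job is handed in when it is done.

Besides the shell and the picture viewer there is one more tool, called as name(argument=value, ...) on one line, values as JSON. play_rows: Moves the arm, as the interface text tells. Shift numbers are shares of 0.2 m and turn numbers shares of 90 degrees, none past 1 either way. Its arguments: {"type":"object","properties":{"motion":{"type":"array","items":{"type":"array","items":{"type":"number"}}},"squeeze":{"type":"number"}},"required":["motion"]}

```bash
mkdir -p pics; cat > h.py <<'E'
import numpy as np, cv2
from bench import r, eyes, job
def ray(c,uv):
    p=cv2.undistortPoints(np.array([[uv]],float),np.array(c["mtx"]),np.array(c["dist"]))[0,0]
    R=np.array(c["R"]);t=np.array(c["t"]); o=-R.T@t; d=R.T@np.array([p[0],p[1],1.]); return o,d
def onz(c,uv,z):
    o,d=ray(c,uv); return o+d*(z-o[2])/d[2]
def proj(c,X):
    rv=cv2.Rodrigues(np.array(c["R"]))[0]
    return cv2.projectPoints(np.array(X,float).reshape(-1,1,3),rv,np.array(c["t"],float),np.array(c["mtx"]),np.array(c["dist"]))[0][:,0]
def save(n,im): cv2.imwrite("pics/"+n,np.ascontiguousarray(im[...,::-1]))
E
python3 - <<'E'
from h import *
s=r.read_state(); print(s["time"],s["ee_pos"],s["eef_rot"],s["ft_force"],s["width"])
np.set_printoptions(precision=4,suppress=True)
ims=[]
for n in("scene","top"):
    c=eyes.camera(n); ims.append(c["image"])
    R=np.array(c["R"]); print(n,"pos",-R.T@np.array(c["t"]),"fwd",R[2])
    for l,z in(("holder_grip",.064),("holder_seat",.036),("mount",.085),("lamphouse",0),("lamp_holder",0)):
        for d in eyes.landmark_of(c,l)[:3]:
            print(l,round(d["p"],2),np.round(d["xy"],1),onz(c,d["xy"],z))
    for d in eyes.regions_of(c,"lamp_holder")[:4]: print("reg",d["p"],d["xy"])
save("a_scene.png",ims[0]); save("a_top.png",ims[1])
E
```

```text
0.0 [ 0.17966846 -0.59820807  0.22173343] [ 9.89374448e-01  1.45388072e-01 -1.32087401e-04 -7.02310261e-04] [ 0.32597761  0.62163346 -0.10065409] 0.08753568268874588
scene pos [ 0.3987 -0.7551  0.8544] fwd [ 0.1229  0.6728 -0.7295]
holder_grip 0.9 [276.4 223.5] [ 0.4033 -0.0967  0.064 ]
holder_grip 0.7 [269.1 164.7] [0.4025 0.127  0.064 ]
holder_grip 0.55 [314.2 153.8] [0.5394 0.1545 0.064 ]
holder_seat 0.92 [265.8 171.6] [0.3906 0.1295 0.036 ]
holder_seat 0.64 [276.2 224.6] [ 0.4026 -0.0771  0.036 ]
holder_seat 0.6 [314.  159.3] [0.5398 0.1614 0.036 ]
mount 0.89 [329.4 207.4] [ 0.5418 -0.0823  0.085 ]
lamphouse 0.56 [328.1 231.5] [ 0.5385 -0.093   0.    ]
lamphouse 0.52 [330.2 207.6] [ 0.5597 -0.0091 -0.    ]
lamp_holder 0.85 [311.5 168.6] [0.5317 0.1599 0.    ]
lamp_holder 0.85 [277.7 236.6] [ 0.4029 -0.089   0.    ]
lamp_holder 0.78 [266.9 178.1] [ 0.3914  0.139  -0.    ]
reg 0.87 [266.4, 169.8]
reg 0.86 [274.5, 227.8]
reg 0.68 [314.0, 161.4]
top pos [ 0.4259 -0.0334  0.9884] fwd [ 0.0902 -0.0051 -0.9959]
holder_grip 0.82 [242.  187.8] [0.5295 0.1488 0.064 ]
holder_grip 0.74 [335.7 189.7] [ 0.5289 -0.0875  0.064 ]
holder_grip 0.57 [341.2 245.5] [ 0.3894 -0.1029  0.064 ]
holder_seat 0.69 [337.5 239.3] [ 0.4039 -0.0953  0.036 ]
holder_seat 0.65 [247.5 241.4] [0.3947 0.1354 0.036 ]
holder_seat 0.6 [242.2 186.6] [0.5358 0.1539 0.036 ]
mount 0.97 [337.8 185.8] [ 0.5363 -0.0913  0.085 ]
lamphouse 0.79 [333.5 189.4] [ 0.5367 -0.0853  0.    ]
lamp_holder 0.85 [254.4 238.9] [0.4005 0.1236 0.    ]
lamp_holder 0.77 [338.  243.9] [ 0.3909 -0.0991  0.    ]
lamp_holder 0.6 [246.5 185. ] [0.5445 0.1496 0.    ]
reg 0.9 [249.9, 241.9]
reg 0.73 [338.9, 242.9]
reg 0.7 [241.9, 183.8]
reg 0.45 [210.4, 136.8]
```

View pics/a_scene.png

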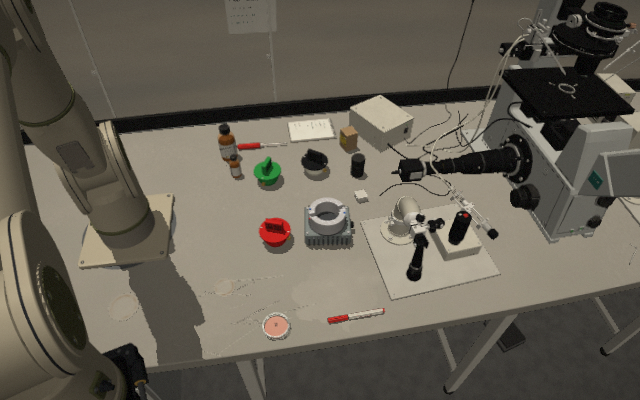

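View pics/a_top.png

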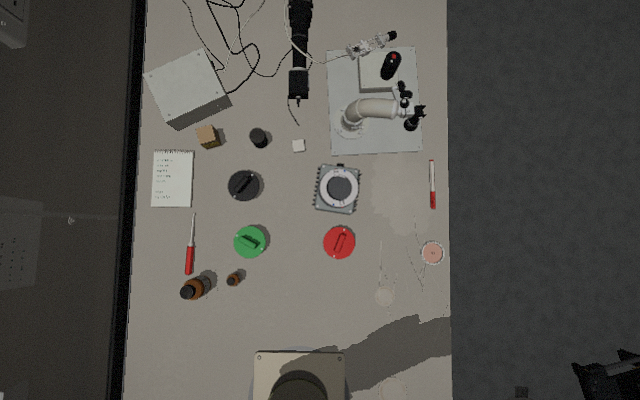

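The three candidates in the top view are black (243,185), green (250,241) and red (339,242). Only the black one matches the description (black flange and grip, white plug), so I'll confirm it in an enlarged crop next to the collar.

```bash
python3 - <<'E'
from h import *
np.set_printoptions(precision=4,suppress=True)
T=[eyes.camera("top") for _ in range(4)]; 
t=np.mean([c["image"].astype(float) for c in T],0)
S=[eyes.camera("scene") for _ in range(3)]
s=np.mean([c["image"].astype(float) for c in S],0)
def crop(im,x,y,w=25,k=8,g=1.5): return cv2.resize(np.clip(im[y-w:y+w,x-w:x+w]*g,0,255).astype(np.uint8),None,fx=k,fy=k,interpolation=cv2.INTER_CUBIC)
a=np.vstack([np.hstack([crop(t,243,185,g=2),crop(t,338,188)]),np.hstack([crop(s,315,162,g=2),crop(s,328,212)])])
a=cv2.resize(a,(800,800))[:, :]
save("b1.png",cv2.resize(a,(600,600)))
np.save("top.npy",t);np.save("scene.npy",s)
E
```

```text
(no output)
```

View pics/b1.png

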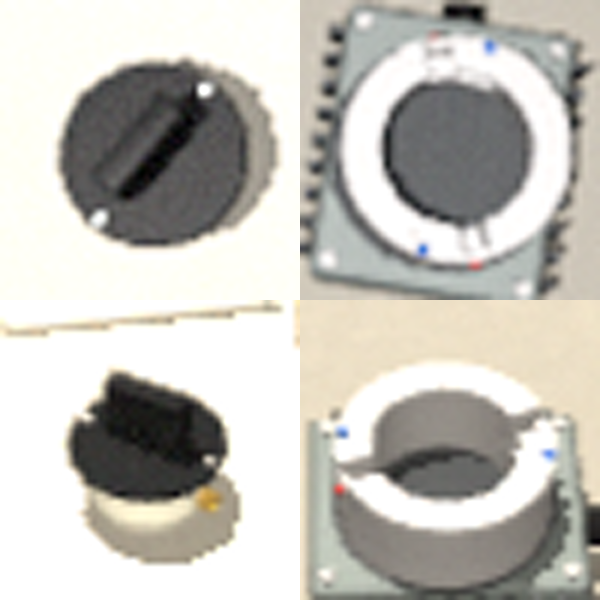

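The crop confirms the black holder: white plug, brass lug, and white marks at about (252,175) and (234.5,196). The collar shows red dots at about (335,169) and (342,207), and blue dots clockwise of them. Next I'll measure these precisely.

```bash
python3 - <<'E'
from h import *
np.set_printoptions(precision=4,suppress=True)
c={"top":eyes.camera("top"),"scene":eyes.camera("scene")}
def blobs(im,x,y,w,f):
    sub=im[y-w:y+w,x-w:x+w]; W=f(sub[...,0],sub[...,1],sub[...,2]); W=np.where(W>0,W,0)
    n,l,st,ce=cv2.connectedComponentsWithStats((W>0).astype(np.uint8),connectivity=8)
    o=[]
    for i in range(1,n):
        m=(l==i); yy,xx=np.nonzero(m); ww=W[m]
        o.append((ww.sum(),(xx*ww).sum()/ww.sum()+x-w,(yy*ww).sum()/ww.sum()+y-w))
    return sorted(o,reverse=True)[:4]
for n,hx,hy,kx,ky in(("top",243,185,338,188),("scene",315,162,328,207)):
    im=np.load(n+".npy")
    for nm,f,x,y,w,z in(("red",lambda r,g,b:r-np.maximum(g,b)-25,kx,ky,25,.085),("blue",lambda r,g,b:b-np.maximum(r,g)-15,kx,ky,25,.085)):
        B=blobs(im,x,y,w,f)
        for b in B: print(n,nm,round(b[0]),np.round(b[1:],1),onz(c[n],b[1:],z)[:2])
    if n=="top":
        M=[onz(c[n],p,.042)[:2] for p in((252.2,174.6),(234.1,195.9))]
        print("marks",M,"mid",(M[0]+M[1])/2,"ang",np.degrees(np.arctan2(*(M[0]-M[1])[::-1])),np.linalg.norm(M[0]-M[1]))
        # ring outer edge (bright) and bore (dark) ellipses; flange outline
        g=im.mean(2)
        for x,y,lo,hi,z in((338,188,0,0,.085),):
            sub=g[y-25:y+25,x-25:x+25]; m=(sub>150).astype(np.uint8)
            print("bright levels",np.percentile(sub,[5,25,50,75,95]))
        y,x=185,243; sub=g[y-22:y+22,x-22:x+22]; m=(sub<50).astype(np.uint8)
        cs=max(cv2.findContours(m,0,1)[0],key=cv2.contourArea); e=cv2.fitEllipse(cs); print("flange",e,onz(c[n],(e[0][0]+x-22,e[0][1]+y-22),.042))
        y,x=188,338; sub=g[y-25:y+25,x-25:x+25]; m=(sub>135).astype(np.uint8)
        cs=cv2.findContours(m,1,1)[0]
        for k in cs:
            if len(k)>20:
                e=cv2.fitEllipse(k); print("ring",cv2.contourArea(k),e,onz(c[n],(e[0][0]+x-25,e[0][1]+y-25),.085))
    # housing orientation by mount/lamphouse
E
```

```text
top red 54 [341.7 206.8] [ 0.4845 -0.1016]
top blue 85 [344.2 170.4] [ 0.575  -0.1069]
top blue 80 [333.  204.3] [ 0.4903 -0.0801]
marks [array([0.5668, 0.128 ]), array([0.5106, 0.1727])] mid [0.5387 0.1503] ang -38.48414672932163 0.0717769472946263
bright levels [ 62.7458  79.6667 121.75   135.8542 172.4208]
flange ((22.48550033569336, 22.441884994506836), (28.599639892578125, 29.79767417907715), 118.29708862304688) [0.5382 0.1495 0.042 ]
ring 563.0 ((25.721874237060547, 25.036785125732422), (26.324766159057617, 27.817913055419922), 142.1413116455078) [ 0.5308 -0.0937  0.085 ]
ring 1068.0 ((25.584880828857422, 24.376201629638672), (36.5329704284668, 37.31712341308594), 114.79171752929688) [ 0.5325 -0.0933  0.085 ]
scene red 94 [309.1 218. ] [ 0.4854 -0.1094]
scene blue 84 [344.  212.2] [ 0.5754 -0.1042]
scene blue 63 [309.7 208.5] [ 0.4915 -0.078 ]
```

```bash
cat >> h.py <<'E'
def theta():
    x,y,z,w=r.read_state()["eef_rot"]; return np.degrees(2*np.arctan2(y,x))
def leg(p0,th0,p1,th1):
    a=np.radians(th0); d=np.array(p1)-np.array(p0)
    return np.round([(d[0]*np.cos(a)+d[1]*np.sin(a))/.2,(d[0]*np.sin(a)-d[1]*np.cos(a))/.2,-d[2]/.2,0,0,-(((th1-th0+180)%360)-180)/90],4)
E
python3 - <<'E'
from h import *
s=r.read_state(); p=list(s["ee_pos"]); t=theta(); print(p,t)
for q,u in (((.34,-.46,.22),60),((.45,-.28,.22),102),((.50,-.09,.20),141.5),((.519,.05,.17),141.5),((.5385,.150,.12),141.5)):
    print(leg(p,t,q,u)); p,t=q,u
E
```

```text
[np.float64(0.17979957295181082), np.float64(-0.5986181466935252), np.float64(0.22258455342769115)] 16.714800996336834
[ 0.9665 -0.4334  0.0129  0.      0.     -0.4809]
[ 1.0544  0.0263 -0.      0.      0.     -0.4667]
[ 0.8773  0.4421  0.1     0.      0.     -0.4389]
[ 0.3614  0.607   0.15    0.      0.     -0.    ]
[ 0.235  0.452  0.25   0.     0.    -0.   ]
```

play_rows(motion=[[0.2,-0.09,0,0,0,-0.1,100],[0.4,-0.18,0,0,0,-0.2,100],[0.6,-0.27,0,0,0,-0.3,100],[0.8,-0.36,0,0,0,-0.39,100],[0.97,-0.43,0,0,0,-0.48,100]])

```text
time: 1.78
ee_pos: [0.3422, -0.4591, 0.2228]
eef_rot: [0.865, 0.502, 0.0, 0.0]
ft_force: [0.5, 0.1, -0.2]
width: 0.0871
```

play_rows(motion=[[0.2,0,0,0,0,-0.1,100],[0.4,0,0,0,0,-0.2,100],[0.6,0,0,0,0,-0.3,100],[0.8,0,0,0,0,-0.39,100],[1.0,0.02,0,0,0,-0.47,100]])

```text
time: 2.4
ee_pos: [0.445, -0.2883, 0.2228]
eef_rot: [0.626, 0.78, -0.0, 0.0]
ft_force: [0.3, -0.0, 0.3]
width: 0.0868
```

play_rows(motion=[[0.18,0.09,0.02,0,0,-0.1,100],[0.36,0.18,0.04,0,0,-0.2,100],[0.54,0.27,0.06,0,0,-0.3,100],[0.72,0.36,0.08,0,0,-0.39,100],[0.9,0.44,0.1,0,0,-0.44,100]])

```text
time: 3.02
ee_pos: [0.4928, -0.0935, 0.2026]
eef_rot: [0.325, 0.946, -0.0, 0.0]
ft_force: [0.0, -0.3, 0.1]
width: 0.0868
```

```bash
python3 - <<'E'
from h import *
s=r.read_state(); p=list(s["ee_pos"]); t=theta(); print(p,t,s["joint_positions"])
print(leg(p,t,(.5385,.15,.13),141.5))
E
```

```text
[np.float64(0.4927600531225275), np.float64(-0.09354738196622811), np.float64(0.20264102346117163)] 142.0174226391165 [ 0.74991768  0.12683011 -0.69609683  1.77848297  0.08545578  1.2660752
  0.94000966]
[0.5692 1.1006 0.3632 0.     0.     0.0057]
```

play_rows(motion=[[0.11,0.22,0.05,0,0,0,100],[0.22,0.44,0.1,0,0,0,100],[0.34,0.66,0.15,0,0,0,100],[0.45,0.84,0.2,0,0,0,100],[0.52,1.0,0.3,0,0,0,100]])

```text
time: 3.65
ee_pos: [0.5349, 0.1286, 0.1429]
eef_rot: [0.327, 0.945, 0.0, 0.001]
ft_force: [0.8, -0.3, 0.2]
width: 0.087
```

```bash
python3 - <<'E'
from h import *
s=r.read_state(); p=list(s["ee_pos"]); t=theta(); print(p,t,s["ft_force"])
print(leg(p,t,(.5385,.15,.045),141.5))
c=eyes.camera("scene")
im=cv2.resize(c["image"][100:200,250:380],None,fx=6,fy=6,interpolation=cv2.INTER_CUBIC); save("c.png",np.clip(im*1.6,0,255).astype(np.uint8))
# holder axis cross-check: marks in scene at z .042
im=np.load("scene.npy")
for uv in((300+ -10+ (88+.5)/6-.5, 137+(412-300)/6.),(290+(210.5)/6-.5,137+(461-300)/6.)): print(onz(c,uv,.042))
E
```

```text
[np.float64(0.5348716125155654), np.float64(0.12861946430795168), np.float64(0.14293474878980442)] 141.86381020448243 [ 0.84011979 -0.25317972  0.15004798]
[0.0517 0.0953 0.4897 0.     0.     0.004 ]
[0.51192761 0.17587093 0.042     ]
[0.56698063 0.12961021 0.042     ]
```

View pics/c.png

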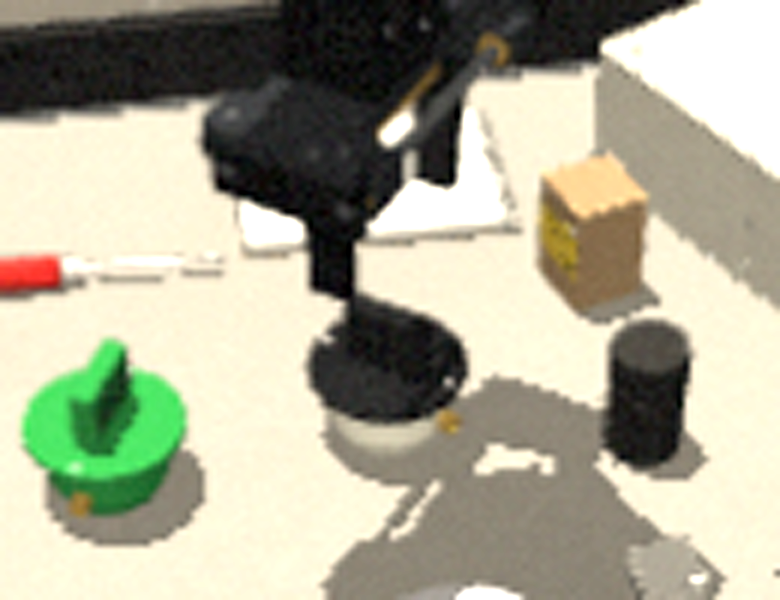

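The fingers are over the black holder's bar (crop about (385,340)). The scene marks agree with the top view to within 2 mm. Moving sideways, then down to grip.

play_rows(motion=[[0.05,0.1,0,0,0,0.01,100],[0.052,0.1,0.12,0,0,0.012,100],[0.052,0.1,0.24,0,0,0.012,100],[0.052,0.1,0.37,0,0,0.012,100],[0.052,0.1,0.482,0,0,0.012,100]], squeeze=20)

```text
time: 4.32
ee_pos: [0.5385, 0.1486, 0.0452]
eef_rot: [0.336, 0.942, -0.0, -0.0]
ft_force: [0.7, 0.1, -0.5]
width: 0.0873
```

play_rows(motion=[[0,0,0,0,0,0,0],[0,0,0,0,0,0,0],[0,0,0,0,0,0,0],[0,0,0,0,0,0,0],[0,0,0,0,0,0,0]], squeeze=20)

```text
time: 4.95
ee_pos: [0.5387, 0.1488, 0.0465]
eef_rot: [0.336, 0.942, 0.0, 0.0]
ft_force: [-0.8, -0.1, 0.4]
width: 0.0449
```

play_rows(motion=[[0,0,0,0,0,0,0],[0,0,0,0,0,0,0],[0,0,0,0,0,0,0],[0,0,0,0,0,0,0],[0,0,0,0,0,0,0]], squeeze=20)

```text
time: 5.58
ee_pos: [0.5383, 0.1487, 0.0459]
eef_rot: [0.336, 0.942, -0.0, -0.0]
ft_force: [-0.0, 0.4, -1.6]
width: 0.0139
```

play_rows(motion=[[0,0,0,0,0,0,0],[0,0,-0.1,0,0,0,0],[0,0,-0.25,0,0,0,0],[0,0,-0.4,0,0,0,0],[0,0,-0.55,0,0,0,0]])

```text
time: 6.2
ee_pos: [0.5386, 0.1491, 0.1586]
eef_rot: [0.336, 0.942, 0.0, 0.001]
ft_force: [0.8, -0.3, -3.0]
width: 0.0139
```

```bash
python3 - <<'E'
from h import *
s=r.read_state(); p=list(s["ee_pos"]); t=theta(); print(p,t,s["ft_force"],s["width"])
# slot 11.2 -> tool 191.2
q=(.533,-.0925,.16)
m=(.536,.03,.16)
print(leg(p,t,m,166)); print(leg(m,166,q,191.2))
c=eyes.camera("scene"); 
im=cv2.resize(c["image"][90:190,260:380],None,fx=6,fy=6,interpolation=cv2.INTER_CUBIC); save("d.png",np.clip(im*1.6,0,255).astype(np.uint8))
E
```

```text
[np.float64(0.5386160485850562), np.float64(0.14909730055503878), np.float64(0.15859121610463045)] 140.76174102128152 [ 0.83664138 -0.31086718 -2.95575999] 0.013890222362330505
[-0.3665 -0.4695 -0.007   0.      0.     -0.2804]
[-0.1336 -0.5979 -0.      0.      0.     -0.28  ]
```

View pics/d.png

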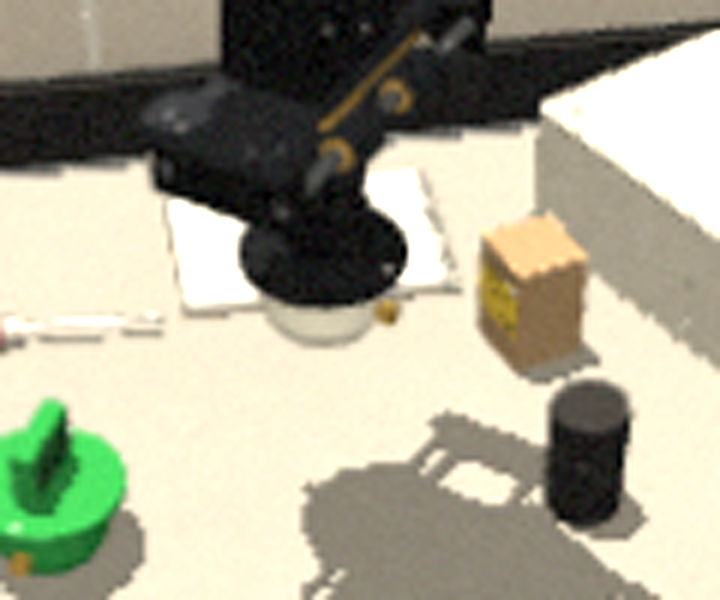

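The holder is lifted and upright in the jaws (crop about (325,265)). Carrying it to above the collar.

play_rows(motion=[[-0.07,-0.09,0,0,0,-0.06,0],[-0.15,-0.19,0,0,0,-0.12,0],[-0.22,-0.28,0,0,0,-0.17,0],[-0.3,-0.38,0,0,0,-0.23,0],[-0.367,-0.47,0,0,0,-0.28,0]])

```text
time: 6.88
ee_pos: [0.536, 0.0287, 0.157]
eef_rot: [0.121, 0.993, -0.0, 0.0]
ft_force: [-0.1, 0.1, -1.9]
width: 0.0138
```

play_rows(motion=[[-0.03,-0.12,0,0,0,-0.06,0],[-0.05,-0.24,0,0,0,-0.12,0],[-0.08,-0.36,0,0,0,-0.17,0],[-0.11,-0.5,0,0,0,-0.23,0],[-0.134,-0.598,0,0,0,-0.28,0]])

```text
time: 7.5
ee_pos: [0.5328, -0.0943, 0.1569]
eef_rot: [-0.098, 0.995, -0.0, 0.0]
ft_force: [-0.2, 0.3, -2.1]
width: 0.0138
```

play_rows(motion=[[0,0,0,0,0,0,0],[0,0,0,0,0,0,0]])

```text
time: 7.75
ee_pos: [0.533, -0.0918, 0.1566]
eef_rot: [-0.097, 0.995, 0.0, 0.0]
ft_force: [0.5, 0.7, -1.8]
width: 0.0135
```

```bash
python3 - <<'E'
from h import *
s=r.read_state(); p=list(s["ee_pos"]); t=theta(); print(p,t,s["ft_force"],s["width"],s["joint_positions"])
S=[eyes.camera("scene") for _ in range(3)]; c=S[-1]; im=np.mean([x["image"].astype(float) for x in S],0)
c2=eyes.camera("top")
a=cv2.resize(im[150:250,270:390],None,fx=6,fy=6,interpolation=cv2.INTER_CUBIC); a=np.clip(a*1.5,0,255).astype(np.uint8)
# flange: predicted outline overlay for the holder centred on the TCP
z=p[2]-.045
an=np.radians(np.arange(0,360,10)); 
for rad,zz,col in((.041,z+.042,(255,255,0)),(.031,z+.012,(0,255,0))):
    P=proj(c,[[p[0]+rad*np.cos(k),p[1]+rad*np.sin(k),zz] for k in an])
    for u,v in P: cv2.circle(a,(int((u-270+.5)*6),int((v-150+.5)*6)),1,col,-1)
for sgn in(1,-1):
    k=np.radians(t); u,v=proj(c,[[p[0]+sgn*.040*np.cos(k),p[1]+sgn*.040*np.sin(k),z+.016]])[0]
    cv2.circle(a,(int((u-270+.5)*6),int((v-150+.5)*6)),3,(255,0,255),1)
save("e.png",a)
E
```

```text
[np.float64(0.5329544338845453), np.float64(-0.09181857429059463), np.float64(0.15660798568146128)] 191.1108787058163 [ 0.48913527  0.684751   -1.76703248] 0.013548602260611158 [ 0.83388015  0.31001306 -0.87140774  1.73549022  0.25162003  1.21281113
  1.66164024]
```

View pics/e.png

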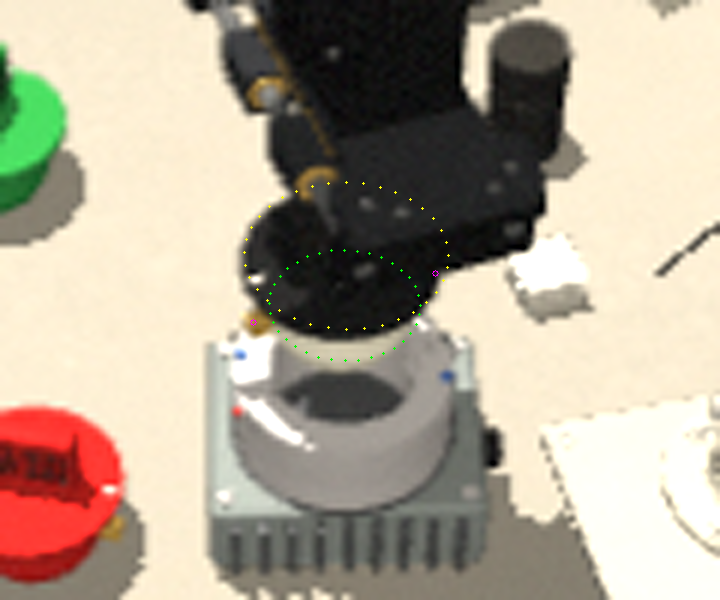

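The predicted outline matches the picture, with the lug at crop (258,322) against a predicted (253,322). The holder is centred over the collar, so I'll lower it in small steps while watching the force.

play_rows(motion=[[0,0,0.05,0,0,0,0],[0,0,0.1,0,0,0,0],[0,0,0.15,0,0,0,0],[0,0,0.17,0,0,0,0],[0,0,0.185,0,0,0,0]])

```text
time: 8.57
ee_pos: [0.5335, -0.0925, 0.1194]
eef_rot: [-0.097, 0.995, 0.0, 0.001]
ft_force: [1.8, 2.0, 1.9]
width: 0.0138
```

play_rows(motion=[[0,0,0.005,0,0,0,0],[0,0,0.01,0,0,0,0],[0,0,0.015,0,0,0,0],[0,0,0.015,0,0,0,0]])

```text
time: 9.07
ee_pos: [0.5336, -0.0925, 0.1167]
eef_rot: [-0.097, 0.995, -0.0, 0.001]
ft_force: [3.2, 3.7, 4.8]
width: 0.014
```

play_rows(motion=[[-0.006,0.004,0,0,0,0,0],[-0.006,0.004,0,0,0,0,0],[-0.006,0.004,0,0,0,0,0]])

```text
time: 9.45
ee_pos: [0.534, -0.092, 0.1162]
eef_rot: [-0.097, 0.995, -0.0, 0.0]
ft_force: [3.4, 1.8, 4.4]
width: 0.0139
```

play_rows(motion=[[0,0,0.005,0,0,0,0],[0,0,0.01,0,0,0,0],[0,0,0.01,0,0,0,0]])

```text
time: 9.82
ee_pos: [0.5338, -0.0918, 0.1137]
eef_rot: [-0.097, 0.995, 0.0, -0.0]
ft_force: [4.2, 2.7, 0.9]
width: 0.0141
```

play_rows(motion=[[-0.008,0.003,0,0,0,0,0],[-0.008,0.003,0.005,0,0,0,0],[-0.008,0.003,0.01,0,0,0,0],[-0.008,0.003,0.01,0,0,0,0]])

```text
time: 10.32
ee_pos: [0.5348, -0.0913, 0.1117]
eef_rot: [-0.097, 0.995, -0.0, -0.001]
ft_force: [-0.0, 0.1, -2.2]
width: 0.0141
```

```bash
python3 - <<'E'
from h import *
s=r.read_state(); print(s["ee_pos"],theta(),s["ft_force"],s["torque"])
E
```

```text
[ 0.53478736 -0.09127574  0.11170968] 191.12538666595304 [-0.02256828  0.1196208  -2.17125816] [ 0.10987896 -0.14162582 -0.02315937]
```

The holder is centred and the lugs are in the slots with almost no force on them. Lowering to the ledge.

play_rows(motion=[[0,0,0.01,0,0,0,0],[0,0,0.02,0,0,0,0],[0,0,0.03,0,0,0,0],[0,0,0.04,0,0,0,0],[0,0,0.045,0,0,0,0]])

```text
time: 10.95
ee_pos: [0.5353, -0.091, 0.103]
eef_rot: [-0.097, 0.995, -0.0, -0.0]
ft_force: [-0.6, -0.2, -2.0]
width: 0.014
```

play_rows(motion=[[0,0,0.005,0,0,0,0],[0,0,0.01,0,0,0,0],[0,0,0.01,0,0,0,0]])

```text
time: 11.32
ee_pos: [0.5354, -0.091, 0.1012]
eef_rot: [-0.097, 0.995, -0.0, 0.0]
ft_force: [-0.7, 0.0, -1.8]
width: 0.0136
```

play_rows(motion=[[0,0,0.005,0,0,0,0],[0,0,0.01,0,0,0,0],[0,0,0.01,0,0,0,0]])

```text
time: 11.7
ee_pos: [0.5355, -0.091, 0.0994]
eef_rot: [-0.097, 0.995, -0.0, 0.0]
ft_force: [-1.2, -0.2, 3.6]
width: 0.0142
```

```bash
python3 - <<'E'
from h import *
s=r.read_state(); print(s["ee_pos"],theta(),s["ft_force"],s["torque"])
E
```

```text
[ 0.53549875 -0.0910266   0.09939073] 191.1385215659471 [-1.20903072 -0.23157496  3.579083  ] [ 0.09263285  0.34198512 -0.02519362]
```

The lugs rest on the ledge with about 5 N of push. Turning clockwise, which is positive about the tool's z.

play_rows(motion=[[0,0,0,0,0,0.03,0],[0,0,0,0,0,0.06,0],[0,0,0,0,0,0.09,0],[0,0,0,0,0,0.12,0]])

```text
time: 12.2
ee_pos: [0.5357, -0.0918, 0.0995]
eef_rot: [-0.002, 1.0, -0.001, 0.0]
ft_force: [-0.2, -2.0, 2.8]
width: 0.0136
```

play_rows(motion=[[0,0,0,0,0,0.04,0],[0,0,0,0,0,0.08,0],[0,0,0,0,0,0.11,0],[0,0,0,0,0,0.13,0]])

```text
time: 12.7
ee_pos: [0.5357, -0.091, 0.0995]
eef_rot: [0.1, 0.995, -0.0, 0.0]
ft_force: [0.2, -0.7, 2.7]
width: 0.0141
```

```bash
python3 - <<'E'
from h import *
s=r.read_state(); print(s["ee_pos"],theta(),s["ft_force"],s["torque"])
E
```

```text
[ 0.53567388 -0.09104615  0.09945424] 168.57393494337114 [ 0.1972132  -0.66142776  2.73482273] [ 0.08115644 -0.04210842  0.05116373]
```

play_rows(motion=[[0,0,0,0,0,0.02,0],[0,0,0.003,0,0,0.04,0],[0,0,0.005,0,0,0.055,0],[0,0,0.005,0,0,0.065,0],[0,0,0.005,0,0,0.065,0]])

```text
time: 13.32
ee_pos: [0.5351, -0.0911, 0.0979]
eef_rot: [0.15, 0.989, -0.0, -0.0]
ft_force: [-0.9, 0.5, -2.6]
width: 0.014
```

```bash
python3 - <<'E'
from h import *
s=r.read_state(); print(s["ee_pos"],theta(),s["ft_force"],s["torque"])
E
```

```text
[ 0.53509218 -0.09109516  0.0979048 ] 162.77669780131004 [-0.92280547  0.49275531 -2.56860538] [ 0.07019933 -0.11329498  0.04812652]
```

The upward force has vanished, so the lugs are over the notches. Lowering to seat the flange.

play_rows(motion=[[0,0,0.005,0,0,0,0],[0,0,0.01,0,0,0,0],[0,0,0.015,0,0,0,0],[0,0,0.018,0,0,0,0],[0,0,0.018,0,0,0,0]])

```text
time: 13.95
ee_pos: [0.5353, -0.091, 0.0947]
eef_rot: [0.15, 0.989, -0.0, 0.0]
ft_force: [-1.3, -0.3, 0.3]
width: 0.0138
```

play_rows(motion=[[0,0,0.005,0,0,0,0],[0,0,0.007,0,0,0,0],[0,0,0.007,0,0,0,0]])

```text
time: 14.32
ee_pos: [0.5354, -0.091, 0.0933]
eef_rot: [0.15, 0.989, -0.0, 0.0]
ft_force: [-2.7, 0.3, 3.1]
width: 0.0139
```

The holder dropped 6 mm and now carries about 5 N, so it is seated. Easing off, then opening.

play_rows(motion=[[0,0,-0.005,0,0,0,0],[0,0,-0.005,0,0,0,50],[0,0,-0.005,0,0,0,60],[0,0,-0.005,0,0,0,60],[0,0,-0.005,0,0,0,60]])

```text
time: 14.95
ee_pos: [0.5354, -0.091, 0.0941]
eef_rot: [0.15, 0.989, -0.0, 0.0]
ft_force: [-0.2, 0.3, -0.1]
width: 0.0458
```

play_rows(motion=[[0,0,0,0,0,0,80],[0,0,0,0,0,0,80],[0,0,-0.1,0,0,0,80],[0,0,-0.3,0,0,0,80],[0,0,-0.5,0,0,0,80]])

```text
time: 15.58
ee_pos: [0.5354, -0.0908, 0.1967]
eef_rot: [0.149, 0.989, 0.0, 0.0]
ft_force: [0.1, -0.1, -0.7]
width: 0.0693
```

play_rows(motion=[[0,-0.2,0,0,0,0,80],[0.2,-0.45,0,0,0,0,80],[0.3,-0.7,0,0,0,0,80],[0.3,-0.95,0,0,0,0,80],[0.3,-0.95,0,0,0,0,80]])

```text
time: 16.2
ee_pos: [0.4202, -0.2586, 0.1954]
eef_rot: [0.153, 0.988, -0.001, 0.0]
ft_force: [-0.5, 0.6, 0.1]
width: 0.0697
```

```bash
python3 - <<'E'
from h import *
s=r.read_state(); print(s["time"],s["ee_pos"],theta(),s["ft_force"],s["width"])
S=[eyes.camera("scene") for _ in range(3)]; c=S[-1]; im=np.mean([x["image"].astype(float) for x in S],0)
T=eyes.camera("top"); save("full.png",T["image"])
a=cv2.resize(im[165:255,275:385],None,fx=5,fy=5,interpolation=cv2.INTER_CUBIC)
b=cv2.resize(T["image"][155:222,305:372].astype(float),(450,450),interpolation=cv2.INTER_CUBIC)
save("f.png",np.clip(np.hstack([a,b])[:, :]*1.6,0,255).astype(np.uint8)[:, :1000][::1, ::1])
E
python3 -c "
import cv2;i=cv2.imread('pics/f.png');cv2.imwrite('pics/f.png',cv2.resize(i,None,fx=.8,fy=.8,interpolation=3))"
```

```text
16.2 [ 0.42015335 -0.25858605  0.19541741] 162.42022647097275 [-0.5010047   0.63131738  0.08010101] 0.06971309098712157
```

View pics/f.png

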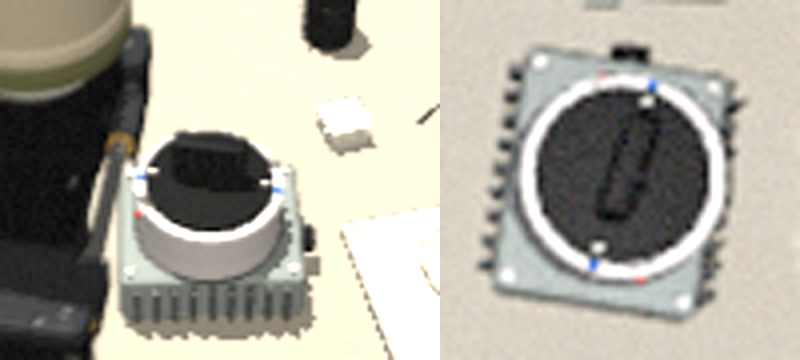

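The flange lies flush inside the collar rim, and its white marks are at the blue dots (crop (647,100) and (597,247)). Settling, then handing in.

play_rows(motion=[[0,0,0,0,0,0,80],[0,0,0,0,0,0,80],[0,0,0,0,0,0,80],[0,0,0,0,0,0,80]])

```text
time: 16.9
ee_pos: [0.4218, -0.2547, 0.1941]
eef_rot: [0.15, 0.989, -0.0, -0.0]
ft_force: [0.5, -0.3, -0.5]
width: 0.0698
```

```bash
python3 -c "
from bench import job
print(job.close_job())"
```

```text
the job is handed in; nothing more can be done
None
```

The lamp holder is locked in the collar, released, and the job is handed in at about 17 s; no verdict was reported. I took the black holder, not the green or red look-alike, felt it into the bore and slots, and turned it about 28° clockwise on the ledge. It then dropped about 6 mm into the notches.

- **Seating:** The last pictures show the flange flush on the collar with its white marks at the blue dots. I judged this by eye and did not measure it.
- **Forces:** At the end of each move the wrist readings showed at most about 7 N of press. Readings between those points were not recorded.
- **Surroundings:** The arm ended clear of everything with no contact force. I did not compare the bystanders' positions before and after, but nothing was touched in the moves or forces I saw.

No check failed or disagreed.

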